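Hang the slotted tube caddy on the stand's sprung pin

ROBOT

A 6-joint arm with a two-finger parallel gripper is mounted at the origin on the work surface. World frame = base frame: x ahead of the robot, y to its left, z up, the work surface at z = 0. Lengths are in mm, angles in rad, forces in N, time in s.
With the tool pointing down it reaches from about 300 to 1000 mm from the base axis. Payload 5.1 kg.
Tool frame: the origin (TCP) lies at the very end of the fingers, on their centre line; the grasp point (between the pads) lies arm.grip_point_offset behind it (arm.grip_point_offset is the distance from the TCP to the grasp point, in mm); z points along the fingers, y is the line along which they close (so a half turn about z gives the same grasp; the last joint's range is limited). The gripper opens to 95 mm and grips with 3 to 60 N. Pads are 20 mm wide; open, the fingers measure 119 mm over their backs; the gripper's body (75 mm by 180 mm) begins 59 mm behind the grasp point.
Start: joints at [1.067, 0.124, 1.65, -0, 1.367, -0.083], TCP at [265.538, 593.274, 214.656] pointing down, gripper open.
Joint ranges: [-2.61, 2.61], [-1.02, 2.33], [0.03, 2.71], [-1.35, 4.49], [0.32, 2.68], [-2.91, 2.91]. Speed limits (rad/s): [2.57, 2.57, 3.14, 3.14, 3.14, 3.14].

INTERFACE

Orientations are given as a rotation vector (axis times angle).
In Python, from bench import arm gives the robot as it stands.
- The arm moves only by the shell command python3 -m pendant 'ROWS' [FORCE]. ROWS is JSON, a list of rows, each a list of 7 numbers: the turn, a rotation vector about the tool's x, y, z in degrees, then the shift along the tool's x, y, z in cm, then the opening in per cent of the stroke, from 0 (shut) to 100 (fully open). In form: [[rx, ry, rz, dx, dy, dz, hand], ...]. A call has 1 to 10 rows; each row is the pose to reach, as a shift and turn from the pose commanded when the call began, along the tool's axes at that moment; what a row does not reach only later rows make up. A row lasts 1/8 s, in which the tool goes at most 62.5 mm and 10.7 degrees, less where a joint would pass 70% of its speed; a pose out of reach is approached as far as the arm can. A call with a gripper value outside its range is refused whole. The fingers move at their own pace and stop on an object; FORCE is the grip in N (left out, the last holds). Time passes only in rows, so rows that repeat a pose let the fingers close. It gives the time, the measured TCP pose, the force, the opening and the grip force at its end, in the units of the state.
- arm.sense(): the state, without advancing time (a new reading comes with each control period).
- arm.get_image(name): name is "side" or "top"; returns the picture (400x640x3 uint8, red, green, blue); there is no depth.
- arm.camera_info(name): a dict with "fx", "fy", "cx", "cy" (pixels), "position" and "rotation" of the camera in the world. Camera axes: x right, y up, looking along -z (the intrinsics and any distortion apply to the point x, -y, -z); pixel columns grow to the right and rows downward; lengths in mm; the calibration is good to about 2 mm. A picture is of the moment at which its call begins. camera_info takes no time and is no camera call.
- arm.hand_in(): hands the job in; it is judged then, once.
Trained networks look in the newest picture that a camera, given by its name, has taken for a name from the list of things; names that differ only in an ending like _2 or _b are one class to them, and where a whole thing is asked for, a point or a joint stands for the part that bears it (a point fixed in the world has none). Each returns a list of dicts, best first, with "score" (0 to 1); they miss things now and then, are a little off and sometimes report something else, mostly with a low value. They report only what shows in the picture. A call takes as long as a camera call. They do not tell look-alikes from the thing itself.
- arm.boxes_of(camera, target): "centre" ([x, y, z] in mm, in world coordinates, good to about 4 mm: the middle of the surface that is visible of it).
- arm.silhouettes(camera, target): "mask" (400x640 bool, what is visible of it).
The state is a dict: "t": time; "joints": joint angles; "qvel": joint speeds; "tau": joint torques, N m; "tcp_pos": TCP position; "ee_rot": TCP orientation; "force": force on the tool from outside, world axes, zero at the start; "wrist_torque": the same for the moment, N m; "width": finger opening in mm; "grip_force": force on a finger pad.
Only numpy, scipy, OpenCV 4.12 (cv2) and the standard library are available. Lean on these libraries where they do the work, as an engineer would, in place of code of your own. Each camera call takes 0.05 s, during which the arm holds its last target. There are 200 camera calls.

TASK

Lift the steel tube caddy that has the side-open slot and hang it on the pin of the low stand: let its long upper lip come down gently on the pin, then, keeping the lip lightly resting on the pin, slide the caddy sideways until the pin is under the notch at the slot's inner end, lower it so that it hangs upright and still by that notch, and let go. Nobody measured how high the pin is clamped, so find it by feel and never press or push hard on it (stay well below 15 N); keep the caddy upright and leave everything else on the bench where it is.

Things in the scene. Friction and masses are not known exactly. Their poses are not given: they have to be found in the camera images.
- caddy_mid (a point): Middle of the slotted caddy (loose, 0.3 to 0.45 kg), on its vertical centre line, 75 mm above its underside; z up. A steel tray 70 mm (x) by 48 mm (y) by 34 mm high with stoppered tubes; across its middle, in the y-z plane, an upright steel plate 10 mm thick (y from -26 mm to the lip's end). Its L-shaped slot is open at the +y edge. Clears the bench when its underside does.
- caddy: The whole slotted caddy; origin in the middle of its underside, axes as for caddy_mid; overall height 150 mm.
- tab (a point): Middle of the caddy's grip tab, on its centre line 127 mm above the underside: an upright steel tab 10 mm thick (x) and 26 mm wide (y), 46 mm tall (104 to 150 mm above the underside), standing on the plate's top edge.
- notch (a point): Middle of the top face of the notch, on the caddy's centre line, 92 mm above its underside. The notch is 13 mm wide (y -6.5 to +6.5 mm) and goes 10 mm up from the slot's inner end. The slot is 12 mm high (70 to 82 mm above the underside) and closed at y = -6.5 mm. Hung, the pin lies up against this face.
- lip (a point): On the underside of the long upper lip above the slot, 82 mm above the caddy's underside, 37 mm to +y of its centre line. The lip's underside is flat and level from the notch to its end at y = +48 mm; its top is at 104 mm. The lower jaw below the slot (70 mm down to the tray) ends already at y = +26 mm, so from here the way down to the pin is free.
- stand: The low stand, fixed: white foot 150 mm (x) by 120 mm (y) by 14 mm high, origin in the middle of its underside. A 12 mm steel rod, 190 mm high, stands 40 mm from there along +x and carries an aluminium boss with a black clamp knob to +y (38 mm from the rod's axis). The steel pin points level from the boss along the stand's -x.
- pin (a point): On the pin's axis, mid-way along its bare part (33 mm long, 8 mm diameter, along x) between an 18 mm disc head (-x) and a 16 mm sleeve (+x); 73 mm from the rod's axis. x, y are true; z is only nominal (155 mm): the pin is clamped 20 mm lower to 20 mm higher. Pressed from above it springs down 1 mm per 2.5 N, up to 3 mm, then is hard; rigid sideways.
- plain_mid (a point): Middle of the other, plain caddy (loose, not to be moved): same tray, 120 mm high, with a closed hand hole and no slot or tab; the point is 60 mm above its underside.
Mind the look-alikes: they are no part of the job. What is shaped like the stand but purple is not meant.

How it is judged (in metres and radians):
On the way, in this order (a step that is already met when the one before it is completed fails the run):
1. the slotted caddy is lifted clear of the bench (height (world z) of caddy above 0.04 m), for 0.2 s.
2. the outer part of its upper lip (beyond the lower jaw) rests on the pin (contact force between caddy and stand above 0.5 N and y of pin in the frame of caddy_mid between 0.03 and 0.052 m and x of pin in the frame of caddy_mid between -0.016 and 0.016 m), for 0.2 s.
3. on its way in, with the pin inside the slot, the caddy is still resting on the pin (contact force between caddy and stand above 0.3 N and y of pin in the frame of caddy_mid between 0.007 and 0.021 m and x of pin in the frame of caddy_mid between -0.016 and 0.016 m), for 0.1 s.
At the end, for the whole second after the job is handed in: The caddy hangs by the notch of its slot, released, its weight on the pin: pin within 7 mm of the notch's middle sideways and 16 mm of its bare part's middle along x, underside over 30 mm above the bench, upright within 0.15 rad, at rest (0.03 m/s, 0.3 rad/s) (contact force between caddy and stand above 1.5 N and y of pin in the frame of caddy_mid between -0.007 and 0.007 m and z of pin in the frame of caddy_mid between -0.011 and 0.041 m and x of pin in the frame of caddy_mid between -0.016 and 0.016 m and height (world z) of caddy above 0.03 m and angle between caddy's own z axis and vertical below 0.15 rad and linear speed of caddy below 0.03 m/s and angular speed of caddy below 0.3 rad/s); the robot touches nothing.
It fails at once if the caddy is pressed or pushed against the stand with more than 15 N (contact force between caddy and stand above 15 N).
It fails at once if the fingers or arm press on the stand with more than 10 N (contact force between any of the fingers, the arm and stand above 10 N).
It fails at once if the caddy is tipped by more than 0.5 rad (angle between caddy's own z axis and vertical above 0.5 rad).
It fails at once if another thing on the bench is moved by more than 20 mm (distance of any of plain_caddy, flask, flask_b, beaker, bulb, wash_bottle, dish, ring_weight from where it was at the start of the episode above 0.02 m).
It also fails if it takes over 64 s, if anything falls off the work surface, if the arm or the gripper's body presses on something with over 40 N, if the wrist force passes 120 N, or if a joint passes its speed limit or range.

## Working session

There is one attempt and no reset: what is moved stays moved. The work goes in short steps, Python scripts to look and compute and a shell command to move; the robot and the scene stay as the last step left them, time stands still between calls to the robot, and variables do not carry over. Pictures are saved under pics/ and viewed, at most 10 in all, crops included, and the job is handed in when it is done.

```bash
ls; mkdir -p pics
python3 - <<'E'
from bench import arm
import cv2,numpy as np
for n in("side","top"):
    im=arm.get_image(n); cv2.imwrite(f"pics/{n}0.png",im[:,:,::-1])
    print(n,arm.camera_info(n))
    for t in("caddy","tab","caddy_mid","notch","lip","stand","pin","plain_mid"):
        print(t,[(np.round(d["centre"]).tolist(),round(d["score"],2)) for d in arm.boxes_of(n,t)])
print(arm.sense(),arm.grip_point_offset)
E
```

```text
pics
side {'fx': 491.46351928601126, 'fy': 491.46351928601126, 'cx': 326.1760401242144, 'cy': 198.38902713213548, 'position': array([-190.22963231, -653.49246045,  971.58056437]), 'rotation': array([ 0.78871898, -0.33168233, -0.78908366])}
caddy [([588.0, -322.0, 55.0], 0.93)]
tab [([593.0, -322.0, 56.0], 0.73)]
caddy_mid [([589.0, -318.0, 57.0], 0.65)]
notch [([590.0, -322.0, 63.0], 0.6)]
lip [([588.0, -319.0, 62.0], 0.57)]
stand [([611.0, 387.0, 16.0], 0.96), ([590.0, -318.0, 64.0], 0.7), ([622.0, 184.0, 9.0], 0.68), ([380.0, 154.0, 12.0], 0.68)]
pin [([622.0, 182.0, 11.0], 0.94), ([384.0, 154.0, 18.0], 0.73), ([613.0, 388.0, 12.0], 0.68)]
plain_mid [([417.0, -138.0, 46.0], 0.85)]
top {'fx': 426.8189730421544, 'fy': 426.8189730421544, 'cx': 325.88050976581815, 'cy': 198.46332622199662, 'position': array([ 351.77381961,   19.76861766, 1205.16152138]), 'rotation': array([ 0.10259764, -0.11206681, -1.54419536])}
caddy [([588.0, -312.0, 55.0], 0.56)]
tab [([591.0, -312.0, 55.0], 0.67)]
caddy_mid [([591.0, -306.0, 53.0], 0.61)]
notch [([589.0, -307.0, 52.0], 0.79)]
lip [([589.0, -311.0,
[... 248 characters left out ...]
[418.0, -123.0, 48.0], 0.64)]
{'t': 0.9, 'joints': array([ 1.06745836e+00,  1.23792433e-01,  1.65028934e+00, -9.75441252e-06,
        1.36751688e+00, -8.26014731e-02]), 'qvel': array([ 0.00063423,  0.00050683,  0.00065009, -0.00014688,  0.0006308 ,
        0.0008469 ]), 'tau': array([ 3.76947391e-04, -4.17589474e+01, -3.60232186e+01,  7.75389047e-02,
        4.29366622e-02,  3.31781408e-06]), 'tcp_pos': array([265.50544591, 593.28840159, 214.66742398]), 'ee_rot': array([ 6.56022945e-01,  3.07232676e+00, -1.33584284e-05]), 'force': array([ 0.32126219, -0.7031898 , -0.00911063]), 'wrist_torque': array([ 0.00250734, -0.03951496,  0.01119646]), 'grip_force': 0.0, 'width': 94.93609745598141} 18.8
```

View pics/side0.png

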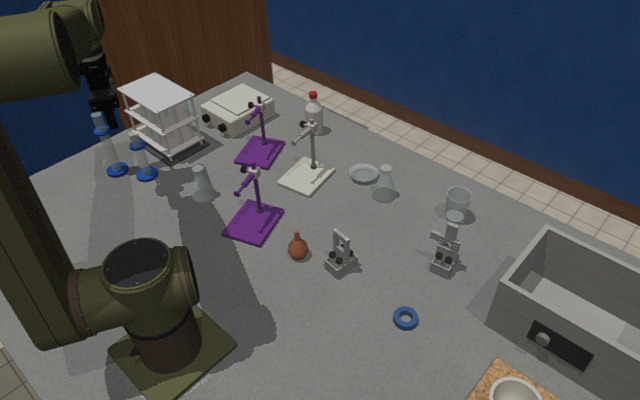

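View pics/top0.png

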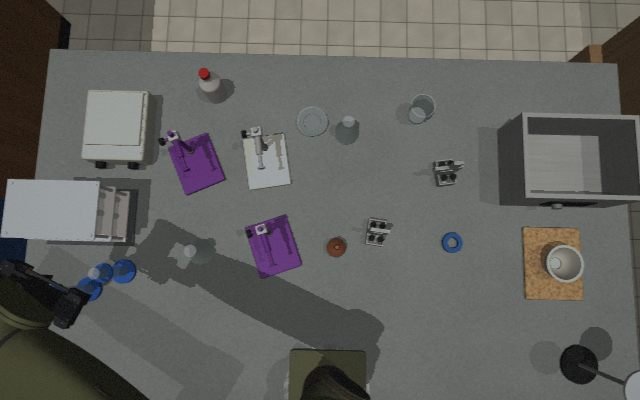

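The side view shows a white-footed stand at (306,170) and two purple look-alikes at (260,150) and (254,222). It also shows two caddies, at (341,255) and (446,250). In the top view the white stand is at (266,160), and the caddies are at (377,232) and (447,172). One enlarged crop should confirm which is which.

Run:
```python
import cv2,numpy as np
s=cv2.imread("pics/side0.png");t=cv2.imread("pics/top0.png")
c=lambda im,x,y,w=66,h=50:cv2.resize(im[y:y+h,x:x+w],(396,300),interpolation=cv2.INTER_CUBIC)
A=np.hstack([c(s,410,205,99,75),c(t,415,145)])
B=np.hstack([c(s,265,115,112,85),c(t,228,118,99,75)])
cv2.imwrite("pics/crop1.png",np.vstack([A,B]))
```

```text
(no output)
```

View pics/crop1.png

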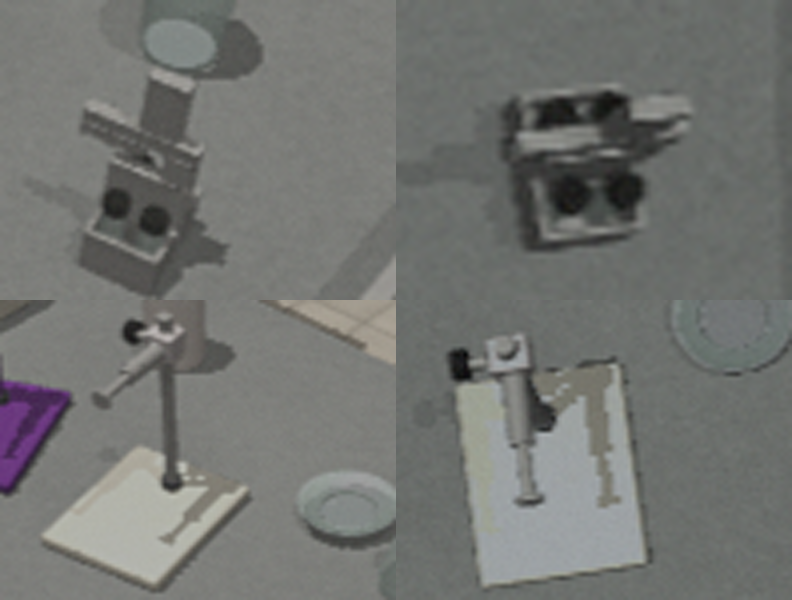

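The caddy at side (446,250) / top (447,172) is the one meant: it has the tab and the lip with its slot open toward +y. The caddy at side (341,255) is lower and has no tab, so it is the plain one. The stand is the white-footed one at side (306,170); the other two are purple. Next I'll fit both models to the silhouettes.

```bash
cat > fit.py <<'E'
from bench import arm
import cv2,numpy as np
from scipy.spatial.transform import Rotation as R
from scipy.optimize import minimize
CI={n:arm.camera_info(n) for n in("side","top")}
def proj(n,P):
    c=CI[n];q=R.from_rotvec(c["rotation"]).inv().apply(P-c["position"])
    return np.c_[c["cx"]+c["fx"]*q[:,0]/-q[:,2], c["cy"]+c["fy"]*-q[:,1]/-q[:,2]]
def box(a,b,c,d,e,f): return np.array([[x,y,z] for x in(a,b) for y in(c,d) for z in(e,f)],float)
def cyl(p,q,r):
    p,q=np.array(p,float),np.array(q,float);u=(q-p)/np.linalg.norm(q-p)
    v=np.cross(u,[.3,.5,.8]);v/=np.linalg.norm(v);w=np.cross(u,v);t=np.linspace(0,6.28,16)[:,None]
    ring=r*(np.cos(t)*v+np.sin(t)*w);return np.vstack([p+ring,q+ring])
def caddy(h=60):
    return [box(-35,35,-24,24,0,34),box(-5,5,-26,26,0,70),box(-5,5,-26,-6.5,70,104),box(-5,5,-26,48,82,104),box(-5,5,-13,13,104,150)]+[cyl((x,y,5),(x,y,h),8) for x in(-20,20) for y in(-11,11)]
def stand(zp):
    return [box(-75,75,-60,60,0,14),cyl((40,0,0),(40,0,190),6),box(26,54,-14,14,zp-14,zp+14),cyl((40,14,zp),(40,38,zp),10),cyl((-16,0,zp),(40,0,zp),8),cyl((-50,0,zp),(-16,0,zp),4),cyl((-54,0,zp),(-50,0,zp),9)]
S=8
def render(n,parts,x,y,yaw,z=0):
    m=np.zeros((400,640),np.uint8)
    Rz=R.from_euler("z",yaw)
    lo=proj(n,np.array([[x,y,60.]]))[0].astype(int)-64
    big=np.zeros((128*S,128*S),np.uint8)
    for p in parts:
        q=(proj(n,Rz.apply(p)+[x,y,z])-lo+.5)*S
        cv2.fillConvexPoly(big,cv2.convexHull(q.astype(np.float32)).astype(np.int32),255)
    return lo,cv2.resize(big,(128,128),interpolation=cv2.INTER_AREA)/255.
def cost(masks,parts,x,y,yaw,z=0):
    c=0
    for n,m in masks.items():
        lo,r=render(n,parts,x,y,yaw,z)
        mm=np.pad(m.astype(float),128)[lo[1]+128:lo[1]+256,lo[0]+128:lo[0]+256]
        c+=np.abs(mm-r).sum()/m.sum()
    return c
def masks(t,xyz):
    out={}
    for n in("side","top"):
        p=proj(n,np.array([xyz],float))[0]
        ds=arm.silhouettes(n,t)
        d=min(ds,key=lambda d:np.linalg.norm(np.argwhere(d["mask"]).mean(0)[::-1]-p))
        out[n]=d["mask"];print(t,n,p.round(),np.argwhere(d["mask"]).mean(0)[::-1].round(),d["mask"].sum(),d["score"])
    return out
E
python3 - <<'E'
from fit import *
mc=masks("caddy",(590,-312,55)); ms=masks("stand",(620,184,15))
np.savez("m.npz",**{a+n:m for a,M in(("c",mc),("s",ms)) for n,m in M.items()})
opt=lambda f,x0,d:minimize(f,x0,method="Nelder-Mead",options=dict(initial_simplex=np.vstack([x0]+[np.array(x0)+np.eye(len(x0))[i]*d[i] for i in range(len(x0))]),xatol=.01,fatol=1e-4))
for sel in(("side","top"),("side",),("top",)):
    b=min((opt(lambda v:cost({k:mc[k] for k in sel},caddy(),v[0],v[1],v[2]/50),[590,-312,y0],[15,15,8]) for y0 in(-15,0,15)),key=lambda r:r.fun)
    print("caddy",sel,b.x.round(1),b.x[2]/50,b.fun)
    b=min((opt(lambda v:cost({k:ms[k] for k in sel},stand(v[3]),v[0],v[1],v[2]/50),[620,184,y0,155],[15,15,8,10]) for y0 in(-8,8)),key=lambda r:r.fun)
    yaw=b.x[2]/50;print("stand",sel,b.x.round(1),yaw,b.fun,"pin",(b.x[:2]+33*-np.array([np.cos(yaw),np.sin(yaw)])).round(1))
E
```

```text
Traceback (most recent call last):
  File "fit.py", line 40, in masks
    d=min(ds,key=lambda d:np.linalg.norm(np.argwhere(d["mask"]).mean(0)[::-1]-p))
ValueError: min() iterable argument is empty
```

```bash
python3 - <<'E'
s=open("fit.py").read()
s=s.replace('''        ds=arm.silhouettes(n,t)
''','''        ds=[]
        for k in((t,)+(("caddy_mid","tab") if t=="caddy" else ("pin",)))*2:
            ds=[d for d in arm.silhouettes(n,k) if np.linalg.norm(np.argwhere(d["mask"]).mean(0)[::-1]-p)<15]
            if ds: break
            arm.get_image(n)
''')
open("fit.py","w").write(s)
open("run.py","w").write('''
from fit import *
mc=masks("caddy",(590,-312,55)); ms=masks("stand",(620,184,15))
np.savez("m.npz",**{a+n:m for a,M in(("c",mc),("s",ms)) for n,m in M.items()})
opt=lambda f,x0,d:minimize(f,x0,method="Nelder-Mead",options=dict(initial_simplex=np.vstack([x0]+[np.array(x0)+np.eye(len(x0))[i]*d[i] for i in range(len(x0))]),xatol=.01,fatol=1e-4))
for sel in(("side","top"),("side",),("top",)):
    b=min((opt(lambda v:cost({k:mc[k] for k in sel},caddy(),v[0],v[1],v[2]/50),[590,-312,y0],[15,15,8]) for y0 in(-15,0,15)),key=lambda r:r.fun)
    print("caddy",sel,b.x.round(1),b.x[2]/50,b.fun)
    b=min((opt(lambda v:cost({k:ms[k] for k in sel},stand(v[3]),v[0],v[1],v[2]/50),[620,184,y0,155],[15,15,8,10]) for y0 in(-8,8)),key=lambda r:r.fun)
    yaw=b.x[2]/50;print("stand",sel,b.x.round(1),yaw,b.fun,"pin",(b.x[:2]+33*-np.array([np.cos(yaw),np.sin(yaw)])).round(1))
''')
E
python3 run.py
```

```text
caddy side [443. 251.] [446. 251.] 1118 0.89
caddy top [445. 173.] [446. 171.] 627 0.64
stand side [307. 174.] [306. 168.] 1684 0.71
stand top [267. 161.] [265. 159.] 2358 0.88
caddy ('side', 'top') [ 598.  -318.2    7.7] 0.15461584335321812 0.15250746245778285
stand ('side', 'top') [620.  187.6   8.7 161.9] 0.1731873857175085 0.15980922291815275 pin [587.5 181.9]
caddy ('side',) [ 596.5 -319.6    7.4] 0.147076298144363 0.07466414114840927
stand ('side',) [618.2 185.7   8.9 164.1] 0.1784541026930855 0.10936379302314751 pin [585.7 179.8]
caddy ('top',) [ 598.  -317.6    7.6] 0.15134067678661414 0.058348187759952465
stand ('top',) [620.7 188.2   8.6 156.2] 0.17184240928109346 0.04034159889570756 pin [588.2 182.6]
```

```bash
cat > rel.py <<'E'
import sys,numpy as np
from bench import arm
from scipy.spatial.transform import Rotation as R
# usage: rel.py x y z yaw(caddy yaw: tool y along caddy x)
x,y,z,yaw=map(float,sys.argv[1:5]);s=arm.sense()
r=R.from_rotvec(s["ee_rot"]);c,n=np.cos(yaw),np.sin(yaw)
t=R.from_matrix(np.array([[-n,c,0],[c,n,0],[0,0,-1.]]).T)
print("rot deg",np.degrees((r.inv()*t).as_rotvec()).round(2),"shift cm",(r.inv().apply(np.array([x,y,z])-s["tcp_pos"])/10).round(2),s["t"],s["force"].round(2),s["joints"].round(2))
E
python3 rel.py 598 -318 300 .153
```

```text
rot deg [-0.   -0.   57.13] shift cm [-67.57 -69.6   -8.54] 1.25 [ 0.22  0.46 -0.57] [ 1.07  0.12  1.65  0.    1.37 -0.08]
```

```bash
python3 -m pendant '[[0,0,0,0,0,-8.5,100],[0,0,0,0,0,-8.5,100],[0,0,10,-13,-14,-8.5,100],[0,0,57.1,-67.6,-69.6,-8.5,100],[0,0,57.1,-67.6,-69.6,-8.5,100],[0,0,57.1,-67.6,-69.6,-8.5,100],[0,0,57.1,-67.6,-69.6,-8.5,100],[0,0,57.1,-67.6,-69.6,-8.5,100],[0,0,57.1,-67.6,-69.6,-8.5,100],[0,0,57.1,-67.6,-69.6,-8.5,100]]' 40; python3 rel.py 598 -318 300 .153
```

```text
t: 2.5
tcp_pos: [436.6, 121.4, 299.9]
ee_rot: [2.044, 2.385, 0.002]
force: [1.3, 0.2, -0.9]
width: 94.7
grip_force: 0.0
rot deg [ 0.07 -0.    0.04] shift cm [-45.9    9.22   0.  ] 2.5 [ 1.25  0.19 -0.91] [ 0.15 -0.37  1.96  0.    1.55 -0.  ]
```

```bash
python3 -m pendant '[[0,0,0,-45.9,9.2,0,100],[0,0,0,-45.9,9.2,0,100],[0,0,0,-45.9,9.2,0,100],[0,0,0,-45.9,9.2,0,100],[0,0,0,-45.9,9.2,0,100],[0,0,0,-45.9,9.2,0,100],[0,0,0,-45.9,9.2,0,100],[0,0,0,-45.9,9.2,0,100],[0,0,0,-45.9,9.2,0,100],[0,0,0,-45.9,9.2,0,100]]' 40; python3 rel.py 598 -318 112 .153
python3 - <<'E'
from bench import arm
import cv2,numpy as np
a=arm.get_image("side");b=arm.get_image("top")
c=lambda im,x,y,w,h:cv2.resize(im[y:y+h,x:x+w,::-1],(396,400),interpolation=cv2.INTER_CUBIC)
cv2.imwrite("pics/pre.png",np.hstack([c(a,400,150,120,121),c(b,390,120,120,121)]))
E
```

```text
t: 3.75
tcp_pos: [597.2, -315.5, 299.5]
ee_rot: [-2.044, -2.385, -0.0]
force: [0.6, 0.0, 0.6]
width: 94.9
grip_force: 0.0
rot deg [-0.02 -0.04  0.04] shift cm [-0.27  0.05 18.75] 3.75 [0.65 0.01 0.65] [-0.57  0.14  1.49  0.    1.51 -0.72]
```

View pics/pre.png

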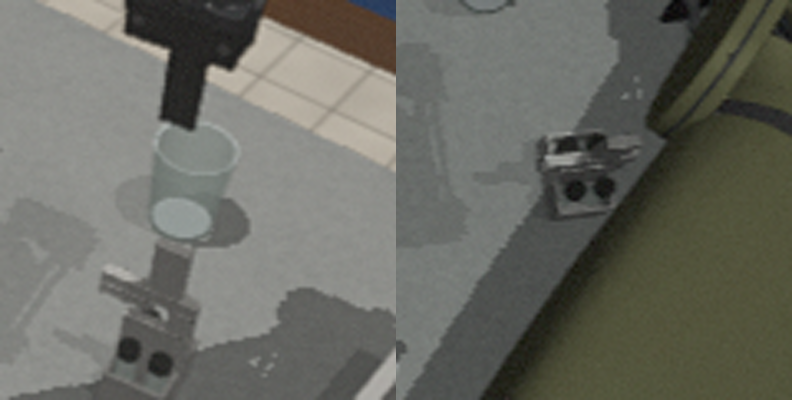

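The side camera looks almost along x, so the two fingers line up at crop (180,90), directly above the tab at crop (172,265). The approach looks right, so I'll descend.

```bash
python3 -m pendant '[[0,0,0,-0.25,0.1,5,60],[0,0,0,-0.25,0.1,10,60],[0,0,0,-0.25,0.1,14,60],[0,0,0,-0.25,0.1,17,60],[0,0,0,-0.25,0.1,18.7,60],[0,0,0,-0.25,0.1,18.7,60],[0,0,0,-0.25,0.1,18.7,60]]' 40; python3 rel.py 598 -318 112 .153;  python3 - <<'E'
from bench import arm
import cv2,numpy as np
a=arm.get_image("side")
cv2.imwrite("pics/pre2.png",cv2.resize(a[180:300,380:520,::-1],(700,600),interpolation=cv2.INTER_CUBIC))
E
```

```text
t: 4.72
tcp_pos: [599.7, -318.8, 114.7]
ee_rot: [2.042, 2.383, 0.001]
force: [-0.9, -1.0, 0.2]
width: 57.5
grip_force: 0.0
rot deg [0.13 0.11 0.05] shift cm [ 0.11 -0.16  0.27] 4.725 [-0.88 -1.01  0.2 ] [-0.57  0.26  1.67 -0.    1.21 -0.72]
```

View pics/pre2.png

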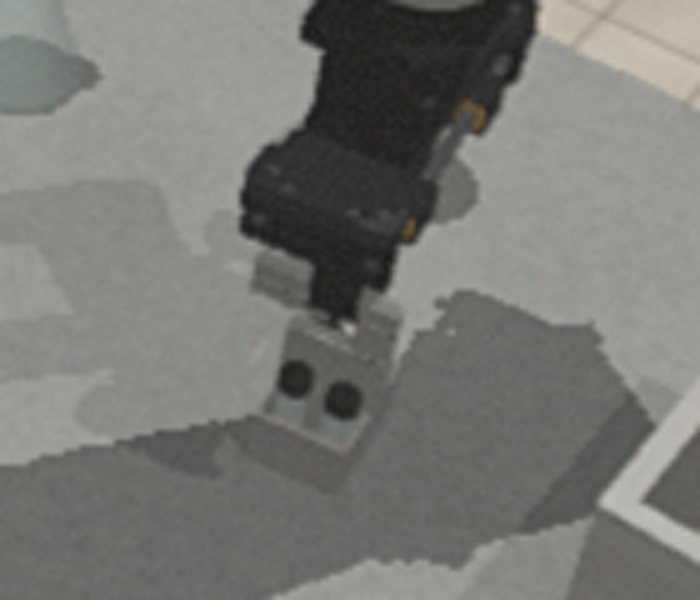

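The near finger sits in front of the tab at crop (335,290), above the plate. I'll close the gripper.

```bash
python3 -m pendant '[[0,0,0,0,0,0,30],[0,0,0,0,0,0,15],[0,0,0,0,0,0,5],[0,0,0,0,0,0,5],[0,0,0,0,0,0,5]]' 40; python3 rel.py 598 -318 112 .153
```

```text
t: 5.4
tcp_pos: [598.6, -318.5, 112.6]
ee_rot: [-2.044, -2.385, 0.0]
force: [-1.5, -0.6, 1.1]
width: 12.5
grip_force: 0.7
rot deg [-0.02 -0.    0.02] shift cm [ 0.06 -0.05  0.06] 5.4 [-1.53 -0.55  1.08] [-0.57  0.26  1.67 -0.    1.21 -0.72]
```

```bash
python3 -m pendant '[[0,0,0,0,0,0,0],[0,0,0,0,0,0,0],[0,0,0,0,0,0,0],[0,0,0,0,0,0,0]]' 40; python3 rel.py 598 -318 112 .153
```

```text
t: 5.9
tcp_pos: [598.5, -318.4, 112.2]
ee_rot: [-2.044, -2.385, 0.0]
force: [-0.3, 0.1, -2.3]
width: 9.7
grip_force: 40.0
rot deg [-0.04 -0.02  0.02] shift cm [ 0.05 -0.04  0.02] 5.9 [-0.34  0.15 -2.3 ] [-0.57  0.26  1.67 -0.    1.21 -0.72]
```

```bash
python3 -m pendant '[[0,0,0,0,0,-0.3,0],[0,0,0,0,0,-1,0],[0,0,0,0,0,-3,0],[0,0,0,0,0,-7,0],[0,0,0,0,0,-11,0],[0,0,0,0,0,-14,0],[0,0,0,0,0,-16.5,0],[0,0,0,0,0,-16.5,0],[0,0,0,0,0,-16.5,0]]' 40; python3 rel.py 594 144 277 .173
```

```text
t: 7.02
tcp_pos: [598.4, -318.3, 277.1]
ee_rot: [-2.044, -2.385, 0.0]
force: [-0.6, -0.2, -4.2]
width: 9.7
grip_force: 40.0
rot deg [-0.03 -0.03 -1.12] shift cm [4.575e+01 6.630e+00 3.000e-02] 7.025 [-0.64 -0.21 -4.18] [-0.57  0.15  1.51  0.    1.48 -0.72]
```

```bash
python3 -m pendant '[[0,0,-0.2,2,0.3,0,0],[0,0,-0.4,6,0.9,0,0],[0,0,-0.6,12,1.7,0,0],[0,0,-0.8,18,2.6,0,0],[0,0,-1.1,24,3.5,0,0],[0,0,-1.1,30,4.3,0,0],[0,0,-1.1,36,5.2,0,0],[0,0,-1.1,41,5.9,0,0],[0,0,-1.1,44,6.4,0,0],[0,0,-1.1,45.7,6.6,0,0]]' 40; python3 -m pendant '[[0,0,0,0,0,0,0],[0,0,0,0,0,0,0],[0,0,0,0,0,0,0]]'; python3 rel.py 594 144 277 .173
cat > run2.py <<'E'
from fit import *
import sys
s=arm.sense();tx,ty,tz=s["tcp_pos"]
a=arm.get_image("side");b=arm.get_image("top")
cv2.imwrite(sys.argv[1],np.hstack([cv2.resize(i[y:y+100,x:x+90,::-1],(396,440),interpolation=cv2.INTER_CUBIC) for i,x,y in((a,270,75),(b,225,105))]))
mc=masks("caddy",(tx,ty,tz-57))
opt=lambda f,x0,d:minimize(f,x0,method="Nelder-Mead",options=dict(initial_simplex=np.vstack([x0]+[np.array(x0)+np.eye(len(x0))[i]*d[i] for i in range(len(x0))]),xatol=.01,fatol=1e-4))
for sel in(("side","top"),("side",),("top",)):
    if sel==("top",) and mc["top"].sum()<300: continue
    r=opt(lambda v:cost({k:mc[k] for k in sel},caddy(),v[0],v[1],v[2]/50,tz-112.2),[tx,ty,8.6],[8,8,5])
    print(sel,r.x.round(1),r.x[2]/50,r.fun)
E
python3 run2.py pics/over.png
```

```text
t: 8.28
tcp_pos: [592.7, 145.5, 276.3]
ee_rot: [-2.018, -2.406, 0.003]
force: [0.2, -0.3, -3.0]
width: 9.6
grip_force: 40.0
t: 8.65
tcp_pos: [594.3, 142.0, 277.6]
ee_rot: [2.024, 2.403, -0.0]
force: [-0.7, -0.3, -3.6]
width: 9.8
grip_force: 40.0
rot deg [-0.01  0.02 -0.12] shift cm [0.2  0.01 0.06] 8.65 [-0.71 -0.3  -3.65] [ 0.15  0.01  1.67 -0.    1.47 -0.02]
caddy side [308. 126.] [308. 129.] 924 0.67Traceback (most recent call last):
  File "run2.py", line 6, in <module>
    mc=masks("caddy",(tx,ty,tz-57))
  File "fit.py", line 44, in masks
    d=min(ds,key=lambda d:np.linalg.norm(np.argwhere(d["mask"]).mean(0)[::-1]-p))
ValueError: min() iterable argument is empty
```

View pics/over.png

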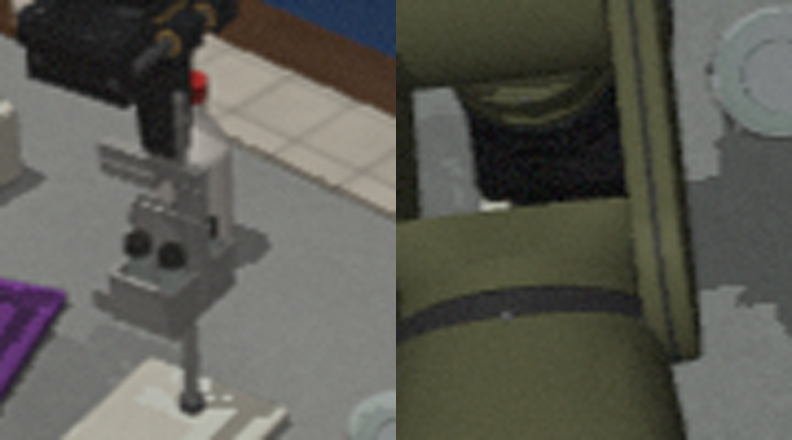

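```bash
sed -i 's/for n in("side","top"):\n        p=/&/; s/    for n in("side","top"):$/    for n in SEL:/; s/^S=8/S=8;SEL=("side","top")/' fit.py; sed -i 's/^mc=masks/import fit;fit.SEL=("side",)\nmc=masks/; s/for sel in.*/for sel in(("side",),):/; /mc\["top"\]/d' run2.py; python3 run2.py pics/x.png; python3 rel.py 594 144 277 .173
```

```text
caddy side [308. 126.] [307. 129.] 941 0.63
('side',) [593.1 142.4   5.9] 0.1181820930674896 0.08528682461294826
rot deg [ 0.    0.   -0.02] shift cm [0.08 0.   0.07] 9.55 [ 0.56 -0.36 -3.05] [ 0.15  0.01  1.67 -0.    1.47 -0.02]
```

```bash
cat > f.py <<'E'
from bench import arm
import numpy as np
F=[]
for _ in range(5): arm.get_image("side");s=arm.sense();F.append(np.r_[s["force"],s["tcp_pos"],s["wrist_torque"]])
F=np.array(F);print("F",F[:,:3].mean(0).round(2),"sd",F[:,:3].std(0).round(2),"tcp",F[:,3:6].mean(0).round(2),"M",F[:,6:].mean(0).round(3),"t",s["t"])
E
python3 f.py
python3 -m pendant '[[0,0,0,0,0,2,0],[0,0,0,0,0,4,0],[0,0,0,0,0,5.2,0],[0,0,0,0,0,5.8,0],[0,0,0,0,0,6.2,0],[0,0,0,0,0,6.2,0],[0,0,0,0,0,6.2,0]]'; python3 f.py
```

```text
F [ 0.2  -0.31 -4.06] sd [0.21 0.38 0.41] tcp [594.13 143.23 277.66] M [-0.065  0.042  0.016] t 9.8
t: 10.68
tcp_pos: [594.6, 143.3, 216.5]
ee_rot: [2.021, 2.404, 0.002]
force: [-0.3, -0.5, -3.5]
width: 9.7
grip_force: 40.0
F [ 0.2   0.11 -3.64] sd [0.35 0.39 0.26] tcp [594.4  143.25 216.25] M [-0.074  0.022 -0.003] t 10.925
```

```bash
python3 -m pendant '[[0,0,0,0,0,0.2,0],[0,0,0,0,0,0.5,0],[0,0,0,0,0,0.5,0]]' >/dev/null; python3 f.py;  python3 -m pendant '[[0,0,0,0,0,0.1,0],[0,0,0,0,0,0.2,0],[0,0,0,0,0,0.2,0]]' >/dev/null; python3 f.py
```

```text
F [-0.05 -0.03 -3.89] sd [0.29 0.61 0.47] tcp [594.1  143.21 210.57] M [-0.071 -0.001 -0.006] t 11.55
F [ 0.04 -0.09 -4.08] sd [0.56 0.45 0.21] tcp [594.13 143.21 208.65] M [-0.053  0.041 -0.016] t 12.175
```

```bash
python3 -m pendant '[[0,0,0,0,0,0.1,0],[0,0,0,0,0,0.3,0],[0,0,0,0,0,0.3,0]]' >/dev/null; python3 f.py
```

```text
F [-0.4  -0.32 -3.95] sd [0.27 0.51 0.55] tcp [594.12 143.21 205.61] M [-0.082  0.048  0.007] t 12.8
```

```bash
python3 -m pendant '[[0,0,0,0,0,0.1,0],[0,0,0,0,0,0.25,0],[0,0,0,0,0,0.25,0]]' >/dev/null; python3 f.py
```

```text
F [ 0.06 -0.14 -4.1 ] sd [0.27 0.61 0.44] tcp [594.12 143.21 203.13] M [-0.07   0.076 -0.012] t 13.425
```

```bash
python3 -m pendant '[[0,0,0,0,0,0.1,0],[0,0,0,0,0,0.25,0],[0,0,0,0,0,0.25,0]]' >/dev/null; python3 f.py
```

```text
F [ 0.14  0.15 -3.85] sd [0.33 0.8  0.27] tcp [594.12 143.2  200.63] M [-0.071  0.025 -0.007] t 14.05
```

```bash
python3 -m pendant '[[0,0,0,0,0,0.1,0],[0,0,0,0,0,0.25,0],[0,0,0,0,0,0.25,0]]' >/dev/null; python3 f.py
```

```text
F [ 0.1  -0.27 -4.22] sd [0.25 0.45 0.46] tcp [594.11 143.2  198.11] M [-0.064  0.032 -0.029] t 14.675
```

```bash
python3 -m pendant '[[0,0,0,0,0,0.1,0],[0,0,0,0,0,0.25,0],[0,0,0,0,0,0.25,0]]' >/dev/null; python3 f.py
```

```text
F [-0.4  -0.39 -1.05] sd [0.48 0.27 0.18] tcp [594.27 143.23 196.09] M [-0.035  0.18   0.042] t 15.3
```

Contact is soft, about 2.9 N at TCP z of 196. Now I'll slide toward the notch.

```bash
python3 -m pendant '[[0,0,0,0.3,0,0,0],[0,0,0,0.8,0,0,0],[0,0,0,1.2,0,0,0],[0,0,0,1.6,0,0,0],[0,0,0,1.8,0,0,0],[0,0,0,1.8,0,0,0]]' ; python3 f.py
```

```text
t: 16.05
tcp_pos: [591.0, 161.4, 195.7]
ee_rot: [-2.021, -2.405, -0.001]
force: [-0.7, -1.0, -0.3]
width: 10.2
grip_force: 40.0
F [-0.15  0.8  -0.4 ] sd [0.56 0.5  0.32] tcp [591.02 161.36 195.72] M [0.103 0.039 0.   ] t 16.3
```

```bash
python3 -m pendant '[[0,0,0,0.2,0,0,0],[0,0,0,0.4,0,0,0],[0,0,0,0.6,0,0,0],[0,0,0,0.7,0,0,0],[0,0,0,0.7,0,0,0],[0,0,0,0.7,0,0,0]]' ; python3 f.py
```

```text
t: 17.05
tcp_pos: [589.8, 167.9, 195.7]
ee_rot: [-2.022, -2.405, -0.0]
force: [0.4, -1.0, -0.5]
width: 9.8
grip_force: 40.0
F [-0.02 -1.42 -0.69] sd [0.23 0.69 0.21] tcp [589.8  167.95 195.65] M [-0.233  0.001 -0.001] t 17.3
```

```bash
python3 -m pendant '[[0,0,0,0.1,0,0,0],[0,0,0,0.2,0,0,0],[0,0,0,0.3,0,0,0],[0,0,0,0.3,0,0,0],[0,0,0,0.3,0,0,0]]' ; python3 f.py
```

```text
t: 17.92
tcp_pos: [589.3, 170.9, 195.7]
ee_rot: [-2.022, -2.405, -0.0]
force: [0.9, -1.3, -0.1]
width: 9.6
grip_force: 40.0
F [ 0.58 -1.07 -0.68] sd [0.21 0.33 0.46] tcp [589.3  170.89 195.66] M [-0.28   0.01  -0.002] t 18.175
```

```bash
python3 -m pendant '[[0,0,0,0.1,0,0,0],[0,0,0,0.2,0,0,0],[0,0,0,0.3,0,0,0],[0,0,0,0.3,0,0,0]]' ; python3 f.py
```

```text
t: 18.68
tcp_pos: [588.8, 173.9, 195.7]
ee_rot: [-2.022, -2.405, -0.0]
force: [-0.5, -1.0, -1.1]
width: 9.5
grip_force: 40.0
F [-0.26 -1.12  0.09] sd [0.29 0.43 0.43] tcp [588.78 173.88 195.66] M [-0.348 -0.007  0.004] t 18.925
```

```bash
python3 -m pendant '[[0,0,0,0.1,0,0,0],[0,0,0,0.2,0,0,0],[0,0,0,0.2,0,0,0]]' ; python3 f.py
```

```text
t: 19.3
tcp_pos: [588.3, 176.1, 195.5]
ee_rot: [-2.021, -2.404, -0.001]
force: [0.0, -1.4, -0.7]
width: 9.7
grip_force: 40.0
F [-0.22 -0.02 -0.79] sd [0.47 0.43 0.59] tcp [588.37 176.07 195.56] M [-0.024 -0.006  0.002] t 19.55
```

```bash
python3 -m pendant '[[0,0,0,0.1,0,0,0],[0,0,0,0.2,0,0,0],[0,0,0,0.2,0,0,0]]' ; python3 f.py
```

```text
t: 19.92
tcp_pos: [587.7, 178.0, 195.0]
ee_rot: [-2.021, -2.404, 0.001]
force: [-0.8, 0.6, -2.3]
width: 9.9
grip_force: 40.0
F [-0.32  1.05 -3.08] sd [0.42 0.35 0.57] tcp [587.81 177.88 195.21] M [ 0.185  0.094 -0.01 ] t 20.175
```

```bash
python3 -m pendant '[[0,0,0,0.15,0,0,0],[0,0,0,0.3,0,0,0],[0,0,0,0.42,0,0,0],[0,0,0,0.42,0,0,0]]' ; python3 f.py
```

```text
t: 20.68
tcp_pos: [587.3, 181.9, 195.6]
ee_rot: [-2.021, -2.405, 0.0]
force: [0.8, -0.5, -3.5]
width: 10.0
grip_force: 40.0
F [-0.02 -0.08 -3.73] sd [0.25 0.36 0.35] tcp [587.41 181.78 195.65] M [-0.068  0.034 -0.013] t 20.925
```

The contact force has gone, so the pin is under the notch. Lowering.

```bash
python3 -m pendant '[[0,0,0,0,0,0.2,0],[0,0,0,0,0,0.4,0],[0,0,0,0,0,0.6,0],[0,0,0,0,0,0.7,0],[0,0,0,0,0,0.7,0]]' ; python3 f.py
```

```text
t: 21.55
tcp_pos: [587.3, 181.8, 188.5]
ee_rot: [-2.022, -2.405, 0.0]
force: [-0.4, -0.4, -3.6]
width: 9.8
grip_force: 40.0
F [-0.07 -0.18 -3.91] sd [0.56 0.57 0.53] tcp [587.45 181.83 188.74] M [-0.071  0.05   0.026] t 21.8
```

```bash
python3 -m pendant '[[0,0,0,0,0,0.1,0],[0,0,0,0,0,0.2,0],[0,0,0,0,0,0.27,0],[0,0,0,0,0,0.27,0],[0,0,0,0,0,0.27,0]]' ; python3 f.py
```

```text
t: 22.42
tcp_pos: [587.5, 181.9, 186.3]
ee_rot: [2.022, 2.405, 0.0]
force: [-0.1, -0.1, -2.2]
width: 9.9
grip_force: 40.0
F [-0.44  0.31 -1.56] sd [0.33 0.35 0.49] tcp [587.48 181.85 186.19] M [-0.109  0.179  0.017] t 22.675
```

```bash
python3 -m pendant '[[0,0,0,0,0,0.06,0],[0,0,0,0,0,0.06,0]]' ; python3 f.py; python3 -m pendant '[[0,0,0,0,0,0,10],[0,0,0,0,0,0,11],[0,0,0,0,0,0,12],[0,0,0,0,0,0,15],[0,0,0,0,0,0,20],[0,0,0,0,0,0,30],[0,0,0,0,0,0,30],[0,0,0,0,0,0,30]]' 5; python3 run2.py pics/hung.png
```

```text
t: 22.92
tcp_pos: [587.5, 181.9, 185.6]
ee_rot: [2.022, 2.405, 0.0]
force: [-1.2, -0.3, -0.2]
width: 9.7
grip_force: 40.0
F [-0.51 -0.09 -0.2 ] sd [0.36 0.31 0.27] tcp [587.5  181.85 185.59] M [-0.109  0.229 -0.022] t 23.175
t: 24.18
tcp_pos: [587.4, 181.8, 185.4]
ee_rot: [2.022, 2.405, -0.0]
force: [0.5, 0.5, -0.2]
width: 28.4
grip_force: 0.0
caddy side [298. 149.] [298. 151.] 824 0.61
('side',) [588.4 179.1   9.9] 0.1987494100222101 0.2408147725109461
```

View pics/hung.png

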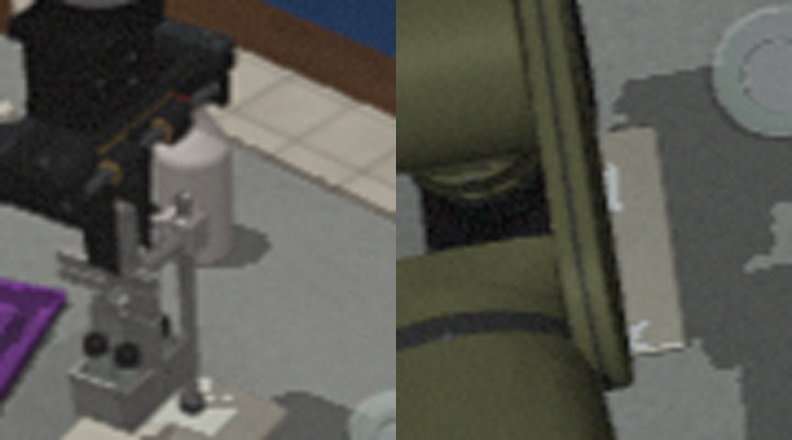

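The caddy hangs on the pin, pin head at crop (122,297), and the fingers are open. I'll retract straight up.

```bash
python3 -m pendant '[[0,0,0,0,0,-0.5,40],[0,0,0,0,0,-1.5,40],[0,0,0,0,0,-3,40],[0,0,0,0,0,-6,40],[0,0,0,0,0,-10,40],[0,0,0,0,0,-14,40],[0,0,0,0,0,-14,40],[0,0,0,0,0,-14,40],[0,0,0,0,0,-14,40]]'; python3 run2.py pics/end.png
```

```text
t: 25.45
tcp_pos: [586.7, 181.7, 323.4]
ee_rot: [-2.02, -2.403, 0.004]
force: [-0.2, 0.4, -0.2]
width: 37.9
grip_force: 0.0Traceback (most recent call last):
  File "run2.py", line 7, in <module>
    mc=masks("caddy",(tx,ty,tz-57))
  File "fit.py", line 44, in masks
    d=min(ds,key=lambda d:np.linalg.norm(np.argwhere(d["mask"]).mean(0)[::-1]-p))
ValueError: min() iterable argument is empty
```

View pics/end.png

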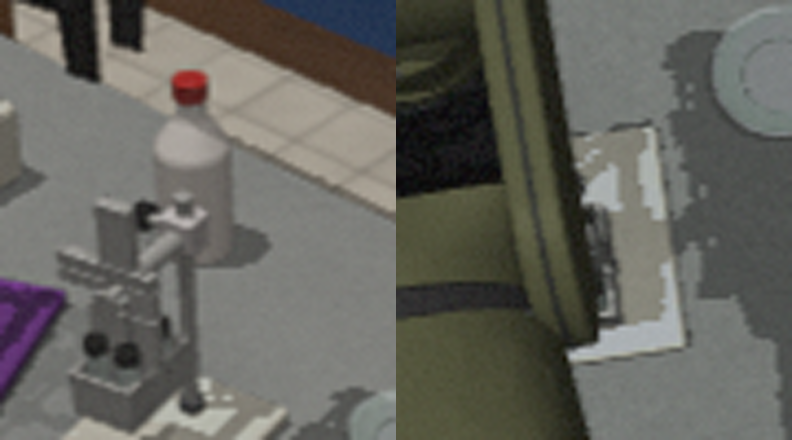

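The caddy hangs upright and unmoved, with the pin head showing in the notch at crop (122,297). The gripper is clear of it, so I'm handing in.

```bash
python3 -c "
from bench import arm
print(arm.hand_in())"
```

```text
the job is handed in; nothing more can be done
None
```

The slotted caddy hangs by its notch on the white stand's pin, released and upright in the last picture, with contact forces of about 4 N at most, and the job is handed in at about 26 s; the hand-in returned no verdict.

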